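# Square a medicine carton into the reader's corner stop

## Robot

A 6-joint arm with a two-finger parallel gripper is mounted at the origin on the work surface. World frame = base frame: x ahead of the robot, y to its left, z up, the work surface at z = 0. Lengths are in m, angles in rad, forces in N, time in s.
With the tool pointing down it reaches from about 0.35 to 0.875 m from the base axis. Payload 4.2 kg.
Tool frame: the origin (TCP) lies between the finger pads; the fingertips stand 17 mm ahead of it and the grasp point (between the pads) lies 2 mm behind it; z points along the fingers, y is the line along which they close (so a half turn about z gives the same grasp; the last joint's range is limited). The gripper opens to 87 mm and grips with 3 to 60 N. Pads are 19 mm wide; open, the fingers measure 117 mm over their backs; the gripper's body (75 mm by 190 mm) begins 51 mm behind the grasp point.
Start: joints at [1.557, 0.385, 0.008, 0, -1.194, -0.259], TCP at [0.168, 0.602, 0.24] pointing down, gripper open.
Joint ranges: [-3.14, 3.14], [-1.21, 2.06], [-1.07, 1.41], [-3.16, 2.05], [-2.99, -0.16], [-3.1, 3.1]. Speed limits (rad/s): [2.79, 2.79, 3.14, 3.14, 3.14, 3.14].

## Interface

Orientations are given as a 3x3 rotation matrix whose columns are the frame's x, y, z axes.
In Python, from cell import env, read_camera, camera_model, hand_in gives the robot as it stands. The module is installed in compiled form; this text tells all that it offers.
- The arm moves only by the tool drive_tool, never from a script. Its argument "moves" is a list of rows, each a list of 3 entries, a list of its own where there are three numbers: the shift along the tool's x, y, z scaled (see below), then the turn, a rotation vector about the tool's x, y, z scaled (see below), then the opening, from -1 (shut) to 1 (fully open). In form: [[[x, y, z], [rx, ry, rz], jaw], ...]. A call has exactly 8 rows; each row is the pose to reach, as a shift and turn from the pose commanded when the call began, along the tool's axes at that moment, turning the shorter way round; what a row does not reach only later rows make up. The controller multiplies each number of a shift by 0.8 m and each number of a turn by 180 degrees. A row lasts 1/10 s, in which the tool goes at most 50 mm and 8.59 degrees, less where a joint would pass 70% of its speed; a pose out of reach is approached as far as the arm can. A call with a number of a shift or a turn outside -1 to 1 is refused whole. A call with a gripper value outside its range is refused whole. The fingers move at their own pace and stop on an object; "newtons" is the grip in N (left out, the last holds). Time passes only in rows, so rows that repeat a pose let the fingers close, or fill a call up. It gives the time, the measured TCP pose, the force, the opening and the grip force at its end, in the units of the state.
- env.get_state(): the state, without advancing time (a new reading comes with each control period).
- read_camera(name): name is "scene" or "top"; returns the picture (400x640x3 uint8, blue, green, red); there is no depth.
- camera_model(name): a dict with "mtx" (3x3 intrinsics, pixels), "k1" (the pictures are not rectified: a ray, as slopes to the right and down, at radius r is drawn at 1 + k1 r^2 times it, then the intrinsics apply), "eye" and "orientation" of the camera in the world. Camera axes: x right, y up, looking along -z (the intrinsics and any distortion apply to the point x, -y, -z); pixel columns grow to the right and rows downward; lengths in m; the calibration is good to about 2 mm. A picture is of the moment at which its call begins. camera_model takes no time and is no camera call.
- hand_in(): hands the job in; it is judged then, once.
The state is a dict: "time_s": time; "joint_positions": joint angles; "qd": joint speeds; "tau": joint torques, N m; "position": TCP position; "tcp_rot": TCP orientation; "contact_force": force on the tool from outside, world axes, zero at the start; "torque": the same for the moment, N m; "finger_gap": finger opening in m; "grasp_force": force on a finger pad.
Only numpy, scipy, OpenCV 4.12 (cv2) and the standard library are available. Lean on these libraries where they do the work, as an engineer would, in place of code of your own. Each camera call takes 0.05 s, during which the arm holds its last target. There are 200 camera calls.

## Task

On the goods-in bench, push the big medicine carton along the bench with the fingertips until it sits squarely in the inner corner of the metal corner stop: its long side flush against the long fence and its end flush against the short fence with the code reader. Push gently so that it is not crushed, keep it flat on the bench (no lifting or tipping), leave the small carton, the jar and the roll of tape alone, and finish with the robot clear.

Things in the scene. Friction and masses are not known exactly. Their poses are not given: they have to be found in the camera images.
- carton: the big medicine carton to push: pale paper-white closed box, 90 mm (its x) by 120 mm (its y), 45 mm high, 0.17 to 0.35 kg, loose on the bench. Origin at the centre of its underside, z up. It starts turned up to 18 degrees from the stop's axes, inside the angle of the stop, 5 to 14 cm short of each fence.
- stop: fixed L-shaped aluminium stop, fences 12 mm thick, 30 mm high. Origin on the bench at the inner corner; x points away from the robot (within 9 degrees), y left, z up. Long fence: inner face x = 0, from y = 0 to -330 mm. Short fence: inner face y = 0, from x = 0 to -170 mm, black reader housing (56 mm high) outside it. Seated carton: origin at x = -45, y = -60 mm, axes along the stop's.
- small_carton: bystander, leave alone: small pale carton 50 by 80 mm, 30 mm high, loose. Origin at the centre of its underside.
- bottle: bystander, leave alone: round white jar, 52 mm in diameter, 85 mm high, loose. Origin at the centre of its underside.
- tape: bystander, leave alone: roll of clear tape lying flat, a ring 90 mm outside, 74 mm inside, 25 mm high, loose. Origin at the centre of its underside.
There are look-alikes about, which are no part of the job. What is shaped like the carton but brown or green is not meant.

How it is judged:
At the end, for the whole second after the job is handed in: The big carton lies flat and at rest in the inner corner of the stop: within 4.5 mm of where it would touch the long fence and the short fence (measured at its centre), and square to them within 2.6 degrees (x of carton in the frame of stop between -0.0495 and -0.042 m and y of carton in the frame of stop between -0.0645 and -0.057 m and angle between the x axis of carton and the x axis of stop, either way round below 0.045 rad and angle between carton's own z axis and vertical below 0.05 rad and height (world z) of carton below 0.004 m and linear speed of carton below 0.01 m/s).
It fails at once if the big carton is lifted off the bench or tipped (more than 8 mm or 9 degrees) (height (world z) of carton above 0.008 m or angle between carton's own z axis and vertical above 0.15 rad).
It fails at once if the big carton is crushed: the robot presses on it with more than 45 N (contact force between any of the fingers, the arm and carton above 45 N).
It fails at once if the small carton, jar or roll of tape is moved by more than 15 mm (distance of any of small_carton, bottle, tape from where it was at the start of the episode above 0.015 m).
It also fails if it takes over 67 s, if anything falls off the work surface, if the arm or the gripper's body presses on something with over 40 N, if the wrist force passes 120 N, or if a joint passes its speed limit or range.

## Working session

There is one attempt and no reset: what is moved stays moved. The work goes in short steps, Python scripts to look and compute and a tool call to move; the robot and the scene stay as the last step left them, time stands still between calls to the robot, and variables do not carry over. Pictures are saved under pics/ and viewed, at most 10 in all, crops included, and the job is handed in when it is done.

Besides the shell and the picture viewer there is one more tool, called by a JSON object that holds its "method" and its "body", one argument or row to a line. drive_tool: Moves the arm, as the interface text tells. Shifts and turns lie within -1 to 1; 1 stands for 0.8 m of shift or 180 degrees of turn. Its arguments: {"type":"object","properties":{"moves":{"type":"array","items":{"type":"array"}},"newtons":{"type":"number"}},"required":["moves"]}

```bash
mkdir -p pics
python3 - <<'E'
from cell import env, read_camera, camera_model
import cv2
for n in ("top","scene"):
    im=read_camera(n); cv2.imwrite(f"pics/{n}0.png",im)
    m=camera_model(n); print(n,m)
s=env.get_state(); print(s)
E
```

```text
top {'mtx': array([[462.38040434,   0.        , 316.2826749 ],
       [  0.        , 462.38040434, 201.4440874 ],
       [  0.        ,   0.        ,   1.        ]]), 'k1': 0.040691427969573334, 'eye': array([0.4110819 , 0.00827131, 1.17789556]), 'orientation': array([[ 0.02172135,  0.99167504, -0.12692045],
       [-0.99954597,  0.02419242,  0.01796028],
       [ 0.02088128,  0.1264727 ,  0.99175028]])}
scene {'mtx': array([[463.86808934,   0.        , 315.03774365],
       [  0.        , 463.86808934, 200.52846566],
       [  0.        ,   0.        ,   1.        ]]), 'k1': 0.02960303081183665, 'eye': array([1.38631084, 0.11366218, 0.78000668]), 'orientation': array([[-0.15524509, -0.66358723,  0.73181347],
       [ 0.98778761, -0.11418227,  0.10600963],
       [ 0.01321348,  0.73933375,  0.67320948]])}
{'time_s': 0.1, 'joint_positions': array([ 1.55662899e+00,  3.85478329e-01,  6.74222972e-03, -4.19416858e-04,
       -1.19401391e+00, -2.58609826e-01]), 'qd': array([-0.00035352, -0.00206518,  0.00385966,  0.0011352 ,  0.00021252,
       -0.00173755]), 'tau': array([ 7.28343621e-04, -3.91685557e+01,  1.87936538e+01,  4.23194647e+00,
        1.34576904e-02, -7.15167607e-05]), 'position': array([0.16822391, 0.60139879, 0.23856415]), 'tcp_rot': array([[ 9.62984762e-01, -2.69555513e-01, -4.17634086e-04],
       [-2.69555808e-01, -9.62982799e-01, -1.94792867e-03],
       [ 1.22900471e-04,  1.98840132e-03, -9.99998016e-01]]), 'contact_force': array([-0.13090055,  0.42997641,  0.5146076 ]), 'torque': array([0.00528186, 0.00998083, 0.0020642 ]), 'grasp_force': 0.0, 'finger_gap': 0.086879881401166}
```

View pics/top0.png

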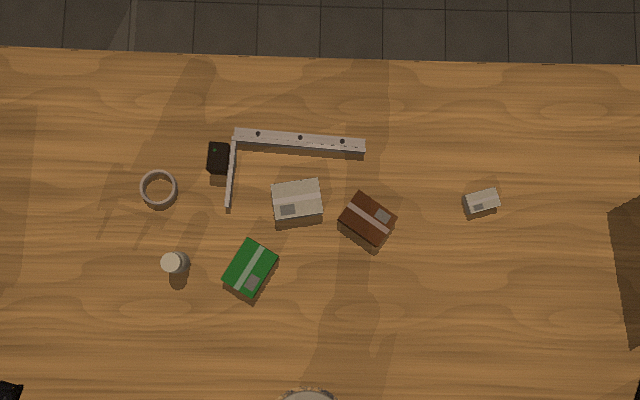

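View pics/scene0.png

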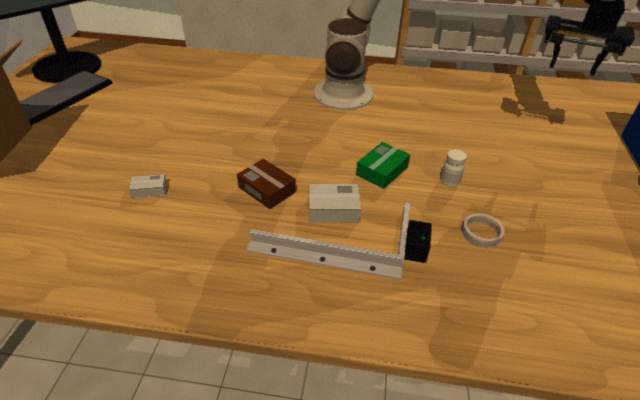

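The top view shows the white carton at (297,203). The stop's inner corner is at about (237,150), with the long fence running right to (365,147) and the short fence down to (228,207). The brown box is close by on the right at (368,220), and the green one is below-left at (250,268). Next I'll measure the contours.

```bash
cat > h.py <<'E'
import numpy as np, cv2
from cell import env, read_camera, camera_model
def ray(n,px,z):
    m=camera_model(n); K=m["mtx"]
    p=np.atleast_2d(np.asarray(px,float))
    d=np.array([m["k1"],0,0,0.])
    u=cv2.undistortPoints(p[:,None,:],K,d,None,None)[:,0]
    v=np.c_[u[:,0],-u[:,1],-np.ones(len(u))]@m["orientation"].T
    e=m["eye"]; t=(z-e[2])/v[:,2]
    return (e+v*t[:,None])[:,:2]
def proj(n,P):
    m=camera_model(n); q=(np.atleast_2d(P)-m["eye"])@m["orientation"]
    a=q[:,0]/-q[:,2]; b=-q[:,1]/-q[:,2]; s=1+m["k1"]*(a*a+b*b)
    return np.c_[a*s,b*s]@m["mtx"][:2,:2].T+m["mtx"][:2,2]
E
python3 - <<'E'
from h import *
im=cv2.imread("pics/top0.png"); c=im[115:265,195:410]
cv2.imwrite("pics/c1.png",cv2.resize(c,None,fx=3.7,fy=3.7,interpolation=cv2.INTER_CUBIC))
hsv=cv2.cvtColor(im,cv2.COLOR_BGR2HSV)
m=((hsv[...,1]<60)&(hsv[...,2]>110)).astype(np.uint8)*255
m[:100]=0
m2=cv2.morphologyEx(m,cv2.MORPH_CLOSE,np.ones((3,3)))
cs,_=cv2.findContours(m2,cv2.RETR_EXTERNAL,cv2.CHAIN_APPROX_NONE)
for k in cs:
    a=cv2.contourArea(k)
    if a>60:
        r=cv2.minAreaRect(k); print(a,r,cv2.boundingRect(k))
        print(ray("top",cv2.boxPoints(r),0.045).round(4).tolist(), ray("top",r[0],0.03).round(3))
E
```

```text
218.5 ((248.80899047851562, 267.505615234375), (5.511988639831543, 50.03190231323242), 32.00538635253906) (234, 245, 31, 45)
[[0.3438, 0.1824], [0.4463, 0.123], [0.4395, 0.1114], [0.3371, 0.171]] [[0.391 0.149]]
326.0 ((482.9000244140625, 200.19998168945312), (19.28989028930664, 31.306547164916992), 71.56504821777344) (467, 187, 34, 26)
[[0.5787, -0.3808], [0.6053, -0.455], [0.5598, -0.4688], [0.5334, -0.395]] [[ 0.571 -0.431]]
329.5 ((296.5546875, 197.78298950195312), (17.993743896484375, 50.33156204223633), 72.718505859375) (272, 182, 49, 29)
[[0.5651, 0.1026], [0.6056, -0.0152], [0.5628, -0.0294], [0.5229, 0.088]] [[0.566 0.037]]
1762.5 ((295.098388671875, 172.41802978515625), (135.1698760986328, 79.5809097290039), 5.19442892074585) (225, 127, 141, 80)
[[0.5395, 0.2134], [0.7398, 0.2046], [0.7177, -0.1339], [0.5171, -0.1179]] [[0.63  0.042]]
```

View pics/c1.png

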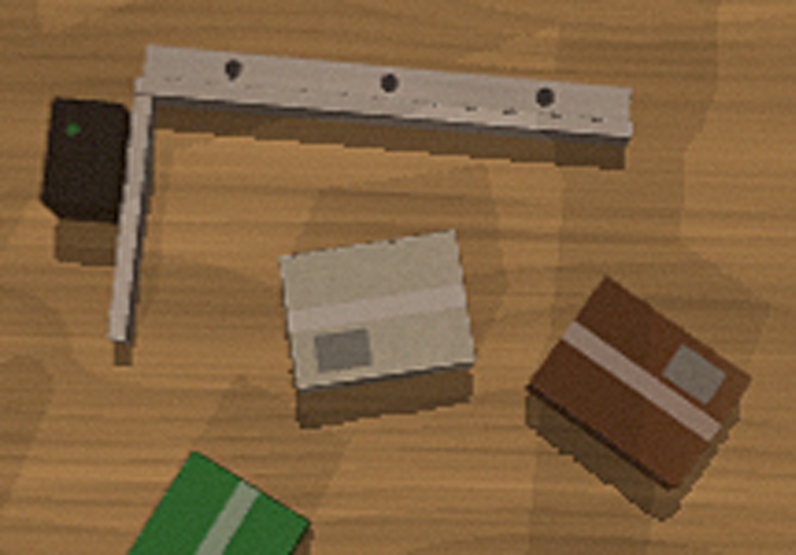

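```bash
cat >> h.py <<'E'
def frame(n,o,f,car,lon,sho):
    g=lambda c,z: ray(n,(np.array(c,float)+.5)/f-.5+o,z)
    C=g(car,.045); L=g(lon,.03); S=g(sho,.03)
    return C,L,S
E
python3 - <<'E'
from h import *
C,L,S=frame("top",(195,115),3.7,[(281,257),(454,231),(473,362),(298,388)],[(160,96),(628,136)],[(151,100),(126,338)])
print(C.round(4).tolist(),C.mean(0)); d=lambda a:np.linalg.norm(a)
print("sides",[d(C[i]-C[(i+1)%4]).round(4) for i in range(4)])
y=L[0]-L[1]; aL=np.arctan2(-y[0],y[1]); x=S[0]-S[1]; aS=np.arctan2(x[1],x[0]); print("angles deg long,short",np.degrees([aL,aS]))
A=np.c_[L[0]-L[1],-(S[0]-S[1])]; t=np.linalg.solve(A,S[1]-L[1]); corner=L[1]+t[0]*(L[0]-L[1])
yc=(C[0]-C[1])+(C[3]-C[2]); ac=np.arctan2(-yc[0],yc[1]);print("corner",corner,"carton yaw",np.degrees(ac))
a=(aL*2+aS)/3; R=np.array([[np.cos(a),-np.sin(a)],[np.sin(a),np.cos(a)]])
print("carton in stop",(C.mean(0)-corner)@R, np.degrees(ac-a)); print("target",corner+R@[-.045,-.06])
for nm,c in (("brown",[(605,277),(750,378),(673,488),(530,387)]),("green",[(193,452),(310,522)])):
    print(nm, ((ray("top",(np.array(c,float)+.5)/3.7-.5+(195,115),.045)-corner)@R).round(3).tolist())
E
```

```text
[[0.5966, 0.1018], [0.6172, -0.0135], [0.5291, -0.0281], [0.509, 0.0876]] [0.56296447 0.03695521]
sides [np.float64(0.1172), np.float64(0.0894), np.float64(0.1174), np.float64(0.0888)]
angles deg long,short [-3.43421001 -3.36846682]
corner [0.70880525 0.19516651] carton yaw 9.991929926085383
carton in stop [-0.13616538 -0.16661134] 13.404225541512785
target [0.66031379 0.13795132]
brown [[-0.102, -0.317], [-0.161, -0.418], [-0.238, -0.372], [-0.18, -0.273]]
green [[-0.241, -0.054], [-0.28, -0.135]]
```

{"method": "drive_tool", "body": {
  "moves": [
    [[0.05, 0.05, 0], [0, 0, -0.01], 0.38],
    [[0.09, 0.09, 0], [0, 0, -0.02], 0.38],
    [[0.13, 0.13, 0], [0, 0, -0.03], 0.38],
    [[0.17, 0.175, 0], [0, 0, -0.04], 0.38],
    [[0.21, 0.215, 0], [0, 0, -0.05], 0.38],
    [[0.25, 0.255, 0], [0, 0, -0.06], 0.38],
    [[0.29, 0.295, 0], [0, 0, -0.068], 0.38],
    [[0.33, 0.34, 0], [0, 0, -0.068], 0.38]
  ],
  "newtons": 20
}}

```text
time_s: 0.9
position: [0.3498, 0.2672, 0.2394]
tcp_rot: [[0.998, -0.058, 0.0], [-0.058, -0.998, 0.0], [0.0, -0.0, -1.0]]
contact_force: [1.9, -0.3, 0.6]
finger_gap: 0.0603
grasp_force: 0.0
```

{"method": "drive_tool", "body": {
  "moves": [
    [[0.03, 0.05, 0], [0, 0, 0], 0.38],
    [[0.06, 0.1, 0], [0, 0, 0], 0.38],
    [[0.09, 0.15, 0], [0, 0, 0], 0.38],
    [[0.12, 0.2, 0], [0, 0, 0], 0.38],
    [[0.15, 0.24, 0], [0, 0, 0], 0.38],
    [[0.169, 0.272, 0.02], [0, 0, 0], 0.38],
    [[0.169, 0.272, 0.08], [0, 0, 0], 0.38],
    [[0.169, 0.272, 0.12], [0, 0, 0], 0.38]
  ]
}}

```text
time_s: 1.7
position: [0.4704, 0.0421, 0.1412]
tcp_rot: [[0.998, -0.063, -0.002], [-0.063, -0.998, -0.0], [-0.002, 0.0, -1.0]]
contact_force: [-0.3, 0.4, -0.9]
finger_gap: 0.0601
grasp_force: 0.0
```

{"method": "drive_tool", "body": {
  "moves": [
    [[0, 0, 0.04], [0, 0, 0], 0.38],
    [[0, 0, 0.08], [0, 0, 0], 0.38],
    [[0, 0, 0.11], [0, 0, 0], 0.38],
    [[0, 0, 0.125], [0, 0, 0], 0.38],
    [[0, 0, 0.135], [0, 0, 0], 0.38],
    [[0, 0, 0.143], [0, 0, 0], 0.38],
    [[0, 0, 0.143], [0, 0, 0], 0.38],
    [[0, 0, 0.143], [0, 0, 0], 0.38]
  ]
}}

```text
time_s: 2.5
position: [0.4718, 0.0438, 0.0296]
tcp_rot: [[0.998, -0.059, 0.001], [-0.059, -0.998, 0.0], [0.001, -0.0, -1.0]]
contact_force: [0.3, 0.3, 0.4]
finger_gap: 0.0598
grasp_force: 0.0
```

{"method": "drive_tool", "body": {
  "moves": [
    [[0.01, 0, 0], [0, 0, 0], 0.38],
    [[0.02, 0, 0], [0, 0, 0], 0.38],
    [[0.03, 0, 0], [0, 0, 0], 0.38],
    [[0.038, 0, 0], [0, 0, 0], 0.38],
    [[0.046, 0, 0], [0, 0, 0], 0.38],
    [[0.054, 0, 0], [0, 0, 0], 0.38],
    [[0.062, 0, 0], [0, 0, 0], 0.38],
    [[0.07, 0, 0], [0, 0, 0], 0.38]
  ]
}}

```text
time_s: 3.3
position: [0.5278, 0.0402, 0.029]
tcp_rot: [[0.998, -0.059, -0.0], [-0.059, -0.998, -0.0], [-0.0, 0.0, -1.0]]
contact_force: [-1.0, 0.6, 0.4]
finger_gap: 0.0603
grasp_force: 0.7
```

{"method": "drive_tool", "body": {
  "moves": [
    [[0.008, 0, 0], [0, 0, 0], 0.38],
    [[0.016, 0, 0], [0, 0, 0], 0.38],
    [[0.024, 0, 0], [0, 0, 0], 0.38],
    [[0.032, 0, 0], [0, 0, 0], 0.38],
    [[0.04, 0, 0], [0, 0, 0], 0.38],
    [[0.048, 0, 0], [0, 0, 0], 0.38],
    [[0.056, 0, 0], [0, 0, 0], 0.38],
    [[0.064, 0, 0], [0, 0, 0], 0.38]
  ]
}}

```text
time_s: 4.1
position: [0.579, 0.0372, 0.0291]
tcp_rot: [[0.998, -0.059, 0.0], [-0.059, -0.998, 0.0], [0.0, -0.0, -1.0]]
contact_force: [-1.4, -0.1, -0.2]
finger_gap: 0.0601
grasp_force: 0.8
```

Run:
```python
from h import *
im=read_camera("scene"); cv2.imwrite("pics/s2.png",im); t=read_camera("top")[100:280,130:420]
cv2.imwrite("pics/t2.png",cv2.resize(t,None,fx=2.7,fy=2.7,interpolation=cv2.INTER_CUBIC))
```

```text
(no output)
```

View pics/t2.png

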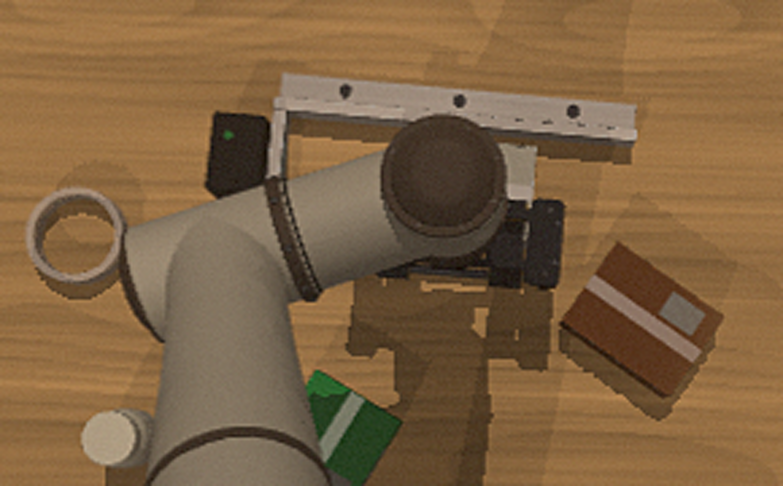

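The top view shows the carton being pushed squarely, with its right end at about x=535 in the crop and its top edge short of the fence. The brown and green boxes haven't moved. I'll carry on slowly.

{"method": "drive_tool", "body": {
  "moves": [
    [[0.004, 0, 0], [0, 0, 0], 0.38],
    [[0.008, 0, 0], [0, 0, 0], 0.38],
    [[0.011, 0, 0], [0, 0, 0], 0.38],
    [[0.013, 0, 0], [0, 0, 0], 0.38],
    [[0.015, 0, 0], [0, 0, 0], 0.38],
    [[0.017, 0, 0], [0, 0, 0], 0.38],
    [[0.019, 0, 0], [0, 0, 0], 0.38],
    [[0.02, 0, 0], [0, 0, 0], 0.38]
  ]
}}

```text
time_s: 5.0
position: [0.5944, 0.0362, 0.0292]
tcp_rot: [[0.998, -0.059, -0.0], [-0.059, -0.998, -0.0], [-0.0, 0.0, -1.0]]
contact_force: [-4.6, -0.6, 2.7]
finger_gap: 0.0601
grasp_force: 2.0
```

{"method": "drive_tool", "body": {
  "moves": [
    [[0.0007, 0, 0], [0, 0, 0], 0.38],
    [[0.0014, 0, 0], [0, 0, 0], 0.38],
    [[0.002, 0, 0], [0, 0, 0], 0.38],
    [[0.0025, 0, 0], [0, 0, 0], 0.38],
    [[0.003, 0, 0], [0, 0, 0], 0.38],
    [[0.003, 0, 0], [0, 0, 0], 0.38],
    [[0.003, 0, 0], [0, 0, 0], 0.38],
    [[0.003, 0, 0], [0, 0, 0], 0.38]
  ]
}}

```text
time_s: 5.8
position: [0.597, 0.0362, 0.0291]
tcp_rot: [[0.998, -0.059, 0.0], [-0.059, -0.998, 0.0], [0.0, -0.0, -1.0]]
contact_force: [-3.7, -0.4, 2.9]
finger_gap: 0.0601
grasp_force: 1.5
```

{"method": "drive_tool", "body": {
  "moves": [
    [[0.0007, 0, 0], [0, 0, 0], 0.38],
    [[0.0014, 0, 0], [0, 0, 0], 0.38],
    [[0.002, 0, 0], [0, 0, 0], 0.38],
    [[0.002, 0, 0], [0, 0, 0], 0.38],
    [[0.002, 0, 0], [0, 0, 0], 0.38],
    [[0.002, 0, 0], [0, 0, 0], 0.38],
    [[0.002, 0, 0], [0, 0, 0], 0.38],
    [[0.002, 0, 0], [0, 0, 0], 0.38]
  ]
}}

```text
time_s: 6.6
position: [0.5975, 0.0361, 0.0291]
tcp_rot: [[0.998, -0.059, -0.002], [-0.059, -0.998, -0.0], [-0.002, 0.0, -1.0]]
contact_force: [-6.2, 0.4, 3.9]
finger_gap: 0.0601
grasp_force: 2.9
```

{"method": "drive_tool", "body": {
  "moves": [
    [[0.0007, 0, 0], [0, 0, 0], 0.38],
    [[0.0014, 0, 0], [0, 0, 0], 0.38],
    [[0.002, 0, 0], [0, 0, 0], 0.38],
    [[0.0025, 0, 0], [0, 0, 0], 0.38],
    [[0.0025, 0, 0], [0, 0, 0], 0.38],
    [[0.0025, 0, 0], [0, 0, 0], 0.38],
    [[0.0025, 0, 0], [0, 0, 0], 0.38],
    [[0.0025, 0, 0], [0, 0, 0], 0.38]
  ]
}}

```text
time_s: 7.4
position: [0.5975, 0.0361, 0.0291]
tcp_rot: [[0.998, -0.059, -0.006], [-0.059, -0.998, -0.001], [-0.006, 0.001, -1.0]]
contact_force: [-10.2, 3.5, 7.8]
finger_gap: 0.06
grasp_force: 5.4
```

{"method": "drive_tool", "body": {
  "moves": [
    [[-0.01, 0, 0], [0, 0, 0], 0.38],
    [[-0.03, 0, 0], [0, 0, 0], 0.38],
    [[-0.05, 0, 0], [0, 0, 0], 0.38],
    [[-0.05, 0, -0.05], [0, 0, 0], 0.38],
    [[-0.05, 0, -0.1], [0, 0, 0], 0.0],
    [[-0.05, 0, -0.15], [0, 0, 0.04], -0.2],
    [[-0.05, 0.03, -0.15], [0, 0, 0.08], -0.2],
    [[-0.05, 0.08, -0.15], [0, 0, 0.12], -0.2]
  ]
}}

```text
time_s: 8.2
position: [0.5595, -0.0243, 0.1516]
tcp_rot: [[0.906, -0.423, 0.009], [-0.423, -0.906, 0.002], [0.007, -0.005, -1.0]]
contact_force: [0.0, 0.3, -0.1]
finger_gap: 0.0378
grasp_force: 0.0
```

Run:
```python
from h import *
im=read_camera("scene")[130:300,200:480]
cv2.imwrite("pics/s3.png",cv2.resize(im,None,fx=2.8,fy=2.8,interpolation=cv2.INTER_CUBIC))
p=env.get_state()["position"]; 
d=np.array([.6454,-.0635])-p[:2]; R=env.get_state()["tcp_rot"]; print(p,(R[:2,:2].T@d)/.8)
print(np.degrees(np.arctan2(R[1,0],R[0,0])))
```

```text
[ 0.55734352 -0.02971127  0.15039194] [ 0.11751238 -0.00948846]
-25.60929034255767
```

View pics/s3.png

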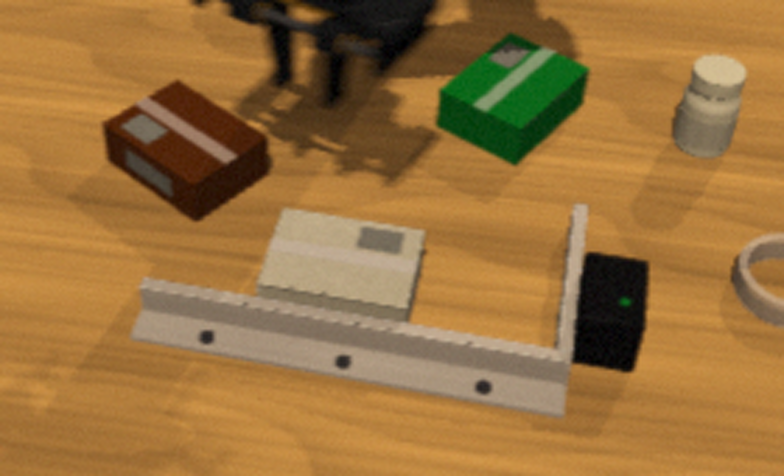

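The carton lies flush along the long fence. Its top corners in the crop are (287,208), (425,230), (411,304) and (258,287). I'll compute the position of its end and the next move.

Run:
```python
from h import *
P=ray("scene",(np.array([(287,208),(425,230),(411,304),(258,287)],float)+.5)/2.8-.5+(200,130),.045)
a=np.radians(-3.4);R=np.array([[np.cos(a),-np.sin(a)],[np.sin(a),np.cos(a)]])
print(((P-[.7088,.1952])@R).round(4).tolist())
```

```text
[[-0.0911, -0.2308], [-0.091, -0.1145], [-0.0067, -0.1121], [0.0024, -0.2316]]
```

{"method": "drive_tool", "body": {
  "moves": [
    [[0.03, 0, 0], [0, 0, 0.047], -0.2],
    [[0.06, 0, 0], [0, 0, 0.094], -0.2],
    [[0.09, -0.004, 0], [0, 0, 0.141], -0.2],
    [[0.119, -0.006, 0], [0, 0, 0.188], -0.2],
    [[0.119, -0.006, 0], [0, 0, 0.235], -0.2],
    [[0.119, -0.006, 0], [0, 0, 0.282], -0.2],
    [[0.119, -0.006, 0], [0, 0, 0.329], -0.2],
    [[0.119, -0.006, 0], [0, 0, 0.377], -0.2]
  ]
}}

```text
time_s: 9.05
position: [0.6464, -0.0615, 0.1491]
tcp_rot: [[-0.055, -0.998, 0.003], [-0.998, 0.055, -0.0], [-0.0, -0.003, -1.0]]
contact_force: [-0.4, -0.1, 0.2]
finger_gap: 0.0348
grasp_force: 0.0
```

```bash
cat > st.py <<'E'
from h import *
read_camera("top"); s=env.get_state(); p=s["position"]; M=s["tcp_rot"]
a=np.radians(-3.4);R=np.array([[np.cos(a),-np.sin(a)],[np.sin(a),np.cos(a)]])
print("stop xy",(p[:2]-[.7088,.1952])@R,"z",p[2],"yaw rel",np.degrees(np.arctan2(M[1,0],M[0,0]))+3.4,s["time_s"],"f",s["contact_force"].round(1))
E
python3 st.py
```

```text
stop xy [-0.0472197 -0.259981 ] z 0.14915215641618645 yaw rel -89.97713959786053 9.1 f [ 0.  -0.8  0.3]
```

{"method": "drive_tool", "body": {
  "moves": [
    [[0.01, 0, 0.02], [0, 0, 0], -0.2],
    [[0.01, 0, 0.06], [0, 0, 0], -0.2],
    [[0.01, 0, 0.1], [0, 0, 0], -0.2],
    [[0.01, 0, 0.13], [0, 0, 0], -0.2],
    [[0.01, 0, 0.14], [0, 0, 0], -0.2],
    [[0.01, 0, 0.15], [0, 0, 0], -0.2],
    [[0.01, 0, 0.15], [0, 0, 0], -0.2],
    [[0.01, 0, 0.15], [0, 0, 0], -0.2]
  ]
}}

```text
time_s: 9.9
position: [0.6457, -0.0694, 0.0304]
tcp_rot: [[-0.048, -0.999, 0.003], [-0.999, 0.048, -0.0], [-0.0, -0.003, -1.0]]
contact_force: [-0.7, -0.1, -0.1]
finger_gap: 0.0345
grasp_force: 0.0
```

{"method": "drive_tool", "body": {
  "moves": [
    [[-0.008, 0, 0], [0, 0, 0], -0.2],
    [[-0.016, 0, 0], [0, 0, 0], -0.2],
    [[-0.024, 0, 0], [0, 0, 0], -0.2],
    [[-0.032, 0, 0], [0, 0, 0], -0.2],
    [[-0.04, 0, 0], [0, 0, 0], -0.2],
    [[-0.048, 0, 0], [0, 0, 0], -0.2],
    [[-0.056, 0, 0], [0, 0, 0], -0.2],
    [[-0.064, 0, 0], [0, 0, 0], -0.2]
  ]
}}

```text
time_s: 10.7
position: [0.6474, -0.0182, 0.0297]
tcp_rot: [[-0.049, -0.999, 0.001], [-0.999, 0.049, -0.0], [0.0, -0.001, -1.0]]
contact_force: [-0.4, -3.5, 3.7]
finger_gap: 0.0348
grasp_force: 2.0
```

```bash
python3 st.py
```

```text
stop xy [-0.04866587 -0.21553795] z 0.029437935479332544 yaw rel -89.36478420621708 10.75 f [ 0.2 -2.2  1.7]
```

{"method": "drive_tool", "body": {
  "moves": [
    [[-0.008, 0, 0], [0, 0, 0.0035], -0.2],
    [[-0.016, 0, 0], [0, 0, 0.0035], -0.2],
    [[-0.024, -0.0005, 0], [0, 0, 0.0035], -0.2],
    [[-0.032, -0.0005, 0], [0, 0, 0.0035], -0.2],
    [[-0.04, -0.0005, 0], [0, 0, 0.0035], -0.2],
    [[-0.048, -0.0005, 0], [0, 0, 0.0035], -0.2],
    [[-0.056, -0.0006, 0], [0, 0, 0.0035], -0.2],
    [[-0.064, -0.0007, 0], [0, 0, 0.0035], -0.2]
  ]
}}

```text
time_s: 11.55
position: [0.6501, 0.0334, 0.0291]
tcp_rot: [[-0.06, -0.998, -0.0], [-0.998, 0.06, -0.0], [0.0, 0.0, -1.0]]
contact_force: [-1.2, -3.5, 2.6]
finger_gap: 0.0348
grasp_force: 1.9
```

{"method": "drive_tool", "body": {
  "moves": [
    [[-0.006, 0, 0], [0, 0, 0], -0.2],
    [[-0.012, 0, 0], [0, 0, 0], -0.2],
    [[-0.016, 0, 0], [0, 0, 0], -0.2],
    [[-0.02, 0, 0], [0, 0, 0], -0.2],
    [[-0.023, 0, 0], [0, 0, 0], -0.2],
    [[-0.026, 0, 0], [0, 0, 0], -0.2],
    [[-0.028, 0, 0], [0, 0, 0], -0.2],
    [[-0.03, 0, 0], [0, 0, 0], -0.2]
  ]
}}

```text
time_s: 12.35
position: [0.6515, 0.0568, 0.0291]
tcp_rot: [[-0.06, -0.998, -0.0], [-0.998, 0.06, -0.0], [0.0, 0.0, -1.0]]
contact_force: [-0.3, -4.3, 2.4]
finger_gap: 0.0348
grasp_force: 1.7
```

```bash
python3 st.py
```

```text
stop xy [-0.04891553 -0.1412375 ] z 0.029082343463953636 yaw rel -90.02903043753699 12.4 f [-1.4 -2.9  1.6]
```

{"method": "drive_tool", "body": {
  "moves": [
    [[-0.0015, 0, 0], [0, 0, 0], -0.2],
    [[-0.003, 0, 0], [0, 0, 0], -0.2],
    [[-0.0045, 0, 0], [0, 0, 0], -0.2],
    [[-0.006, 0, 0], [0, 0, 0], -0.2],
    [[-0.007, 0, 0], [0, 0, 0], -0.2],
    [[-0.008, 0, 0], [0, 0, 0], -0.2],
    [[-0.009, 0, 0], [0, 0, 0], -0.2],
    [[-0.009, 0, 0], [0, 0, 0], -0.2]
  ]
}}

```text
time_s: 13.2
position: [0.652, 0.0642, 0.0291]
tcp_rot: [[-0.06, -0.998, -0.0], [-0.998, 0.06, 0.0], [-0.0, 0.0, -1.0]]
contact_force: [-0.1, -2.8, 2.0]
finger_gap: 0.035
grasp_force: 1.2
```

{"method": "drive_tool", "body": {
  "moves": [
    [[-0.0007, 0, 0], [0, 0, 0], -0.2],
    [[-0.0014, 0, 0], [0, 0, 0], -0.2],
    [[-0.002, 0, 0], [0, 0, 0], -0.2],
    [[-0.0025, 0, 0], [0, 0, 0], -0.2],
    [[-0.003, 0, 0], [0, 0, 0], -0.2],
    [[-0.003, 0, 0], [0, 0, 0], -0.2],
    [[-0.003, 0, 0], [0, 0, 0], -0.2],
    [[-0.003, 0, 0], [0, 0, 0], -0.2]
  ]
}}

```text
time_s: 14.0
position: [0.6521, 0.0665, 0.0291]
tcp_rot: [[-0.06, -0.998, -0.0], [-0.998, 0.06, 0.0], [-0.0, 0.0, -1.0]]
contact_force: [-0.3, -2.4, 0.5]
finger_gap: 0.0351
grasp_force: 1.0
```

{"method": "drive_tool", "body": {
  "moves": [
    [[-0.0007, 0, 0], [0, 0, 0], -0.2],
    [[-0.0014, 0, 0], [0, 0, 0], -0.2],
    [[-0.002, 0, 0], [0, 0, 0], -0.2],
    [[-0.0025, 0, 0], [0, 0, 0], -0.2],
    [[-0.0025, 0, 0], [0, 0, 0], -0.2],
    [[-0.0025, 0, 0], [0, 0, 0], -0.2],
    [[-0.0025, 0, 0], [0, 0, 0], -0.2],
    [[-0.0025, 0, 0], [0, 0, 0], -0.2]
  ]
}}

```text
time_s: 14.8
position: [0.6523, 0.0685, 0.0291]
tcp_rot: [[-0.06, -0.998, -0.0], [-0.998, 0.06, 0.0], [-0.0, 0.0, -1.0]]
contact_force: [-0.4, -1.7, 0.4]
finger_gap: 0.0349
grasp_force: 0.8
```

{"method": "drive_tool", "body": {
  "moves": [
    [[-0.0007, 0, 0], [0, 0, 0], -0.2],
    [[-0.0014, 0, 0], [0, 0, 0], -0.2],
    [[-0.002, 0, 0], [0, 0, 0], -0.2],
    [[-0.002, 0, 0], [0, 0, 0], -0.2],
    [[-0.002, 0, 0], [0, 0, 0], -0.2],
    [[-0.002, 0, 0], [0, 0, 0], -0.2],
    [[-0.002, 0, 0], [0, 0, 0], -0.2],
    [[-0.002, 0, 0], [0, 0, 0], -0.2]
  ]
}}

```text
time_s: 15.6
position: [0.6523, 0.0699, 0.0291]
tcp_rot: [[-0.06, -0.998, -0.0], [-0.998, 0.06, -0.0], [0.0, 0.0, -1.0]]
contact_force: [0.3, -2.5, 0.8]
finger_gap: 0.0352
grasp_force: 1.2
```

{"method": "drive_tool", "body": {
  "moves": [
    [[-0.0007, 0, 0], [0, 0, 0], -0.2],
    [[-0.0014, 0, 0], [0, 0, 0], -0.2],
    [[-0.002, 0, 0], [0, 0, 0], -0.2],
    [[-0.0025, 0, 0], [0, 0, 0], -0.2],
    [[-0.0025, 0, 0], [0, 0, 0], -0.2],
    [[-0.0025, 0, 0], [0, 0, 0], -0.2],
    [[-0.0025, 0, 0], [0, 0, 0], -0.2],
    [[-0.0025, 0, 0], [0, 0, 0], -0.2]
  ]
}}

```text
time_s: 16.4
position: [0.6519, 0.0701, 0.0291]
tcp_rot: [[-0.061, -0.998, -0.002], [-0.998, 0.061, -0.002], [0.002, 0.002, -1.0]]
contact_force: [-1.0, -7.9, 1.1]
finger_gap: 0.035
grasp_force: 4.0
```

{"method": "drive_tool", "body": {
  "moves": [
    [[-0.0007, 0, 0], [0, 0, 0], -0.2],
    [[-0.0014, 0, 0], [0, 0, 0], -0.2],
    [[-0.002, 0, 0], [0, 0, 0], -0.2],
    [[-0.002, 0, 0], [0, 0, 0], -0.2],
    [[-0.002, 0, 0], [0, 0, 0], -0.2],
    [[-0.002, 0, 0], [0, 0, 0], -0.2],
    [[-0.002, 0, 0], [0, 0, 0], -0.2],
    [[-0.002, 0, 0], [0, 0, 0], -0.2]
  ]
}}

```text
time_s: 17.2
position: [0.6519, 0.0702, 0.0292]
tcp_rot: [[-0.062, -0.998, -0.003], [-0.998, 0.062, -0.004], [0.004, 0.003, -1.0]]
contact_force: [0.2, -13.2, 0.9]
finger_gap: 0.0345
grasp_force: 6.3
```

Contact with the short fence is firm at 13 N. I'll back off, lift clear and look.

{"method": "drive_tool", "body": {
  "moves": [
    [[0.004, 0, 0], [0, 0, 0], -0.2],
    [[0.012, 0, 0], [0, 0, 0], -0.2],
    [[0.03, 0, 0], [0, 0, 0], -0.2],
    [[0.05, 0, 0], [0, 0, 0], -0.2],
    [[0.08, 0, -0.04], [0, 0, 0], -0.2],
    [[0.12, 0, -0.09], [0, 0, 0], -0.2],
    [[0.17, 0, -0.13], [0, 0, 0], -0.2],
    [[0.21, 0.01, -0.15], [0, 0, 0], -0.2]
  ]
}}

```text
time_s: 18.0
position: [0.6361, -0.0961, 0.1527]
tcp_rot: [[-0.06, -0.998, 0.006], [-0.998, 0.06, -0.0], [-0.0, -0.006, -1.0]]
contact_force: [0.3, -0.8, 0.6]
finger_gap: 0.0349
grasp_force: 0.0
```

{"method": "drive_tool", "body": {
  "moves": [
    [[0.03, 0.05, 0], [0, 0, 0], -0.2],
    [[0.05, 0.1, 0], [0, 0, 0], -0.2],
    [[0.08, 0.15, 0], [0, 0, 0], -0.2],
    [[0.08, 0.18, 0], [0, 0, 0], -0.2],
    [[0.08, 0.2, 0], [0, 0, 0], -0.2],
    [[0.08, 0.2, 0], [0, 0, 0], -0.2],
    [[0.08, 0.2, 0], [0, 0, 0], -0.2],
    [[0.08, 0.2, 0], [0, 0, 0], -0.2]
  ]
}}

```text
time_s: 18.8
position: [0.4721, -0.1481, 0.1493]
tcp_rot: [[-0.06, -0.998, 0.001], [-0.998, 0.06, -0.0], [0.0, -0.001, -1.0]]
contact_force: [-0.4, -0.4, -0.8]
finger_gap: 0.0352
grasp_force: 0.0
```

Run:
```python
from h import *
s=read_camera("scene")[150:290,270:450]; t=read_camera("top")[110:220,200:380]
f=lambda i: cv2.resize(i,None,fx=4.4,fy=4.4,interpolation=cv2.INTER_CUBIC)
cv2.imwrite("pics/s4.png",f(s)[:600]); cv2.imwrite("pics/t4.png",f(t))
```

```text
(no output)
```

View pics/t4.png

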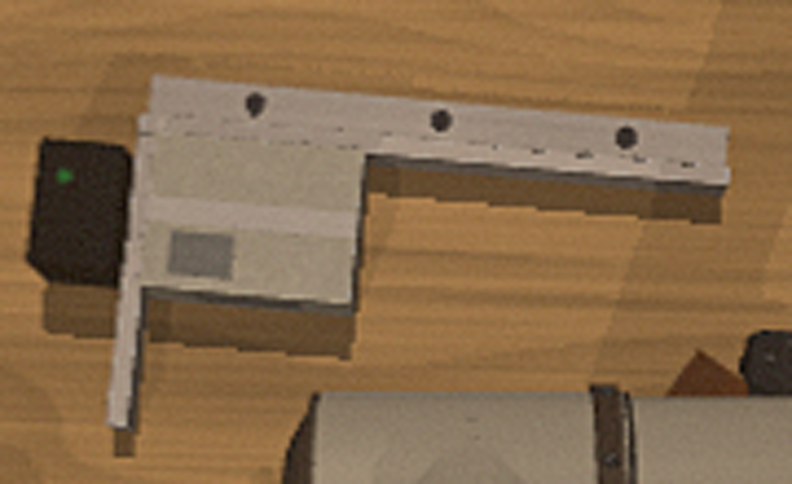

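View pics/s4.png

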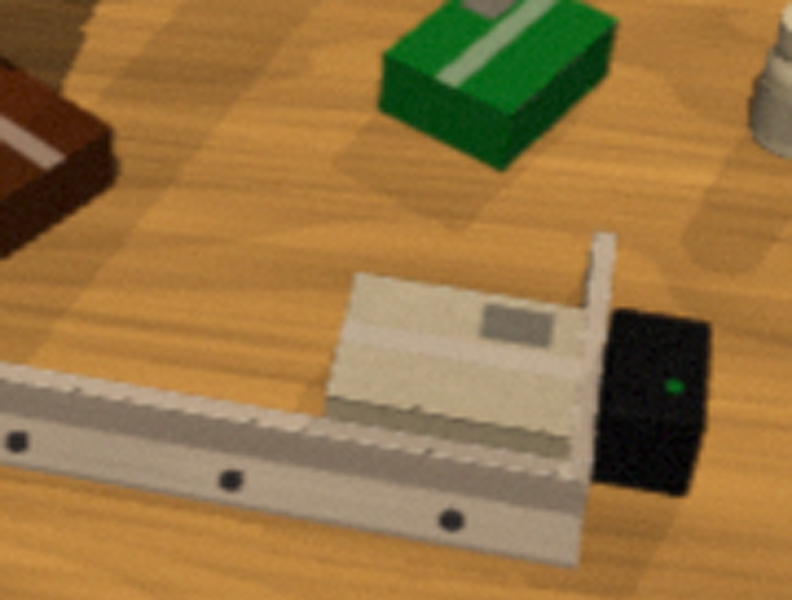

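The top view shows the carton in the corner, with its near edge running (145,288)–(352,304) parallel to the fence (370,155)–(728,184), and its right edge (365,155)–(352,304). The scene view agrees. I'll check the numbers against the fence.

Run:
```python
from h import *
g=lambda c,z: ray("top",(np.array(c,float)+.5)/4.4-.5+(200,110),z)
a=np.radians(-3.4);R=np.array([[np.cos(a),-np.sin(a)],[np.sin(a),np.cos(a)]])
f=lambda P:((P-[.7088,.1952])@R).round(4).tolist()
print("near edge",f(g([(145,288),(352,304)],.045)),"right edge",f(g([(365,155),(352,304)],.045)))
print("fence inner",f(g([(370,154),(728,184)],.03)),f(g([(134,420)],.03)))
```

```text
near edge [[-0.0919, -0.0043], [-0.0911, -0.1209]] right edge [[-0.0048, -0.1204], [-0.0911, -0.1209]]
fence inner [[-0.0003, -0.1221], [-0.0001, -0.3295]] [[-0.1652, -0.0033]]
```

```bash
python3 -c "
from cell import hand_in
print(hand_in())"
```

```text
the job is handed in; nothing more can be done
None
```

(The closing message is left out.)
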